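# Seat a lens cell in the three-point bonding nest

### The job

Stand the brass lens cell flat on the bonding nest's plate, in the gap between the spring nose and the two locating buttons, and let go of it. Then gently push the blue carriage by its black post until the spring nose has nudged the cell home against both buttons and holds it there with about 7 N (under 3 N is loose, over 15 N marks the cell), and let go. Leave everything else on the desk where it is.

Things in the scene. Friction and masses are not known exactly. Their poses are not given: they have to be found in the camera images.
- lens_center (a point): centre (half-way up) of the loose lens cell: a round brass ring with a glass lens in its top, 44 mm diameter, 24 mm high, about 0.12 kg, lying flat on the desk with the glass up at the start. Grasp it across its diameter. Its turn about the vertical does not matter.
- lens: the same lens cell; origin at the centre of its underside, z up through the glass.
- nest: bonding nest, fixed on the desk: aluminium plate, x -92 to +108, y -46 to +46 mm, top 8 mm above the desk; origin on the desk under it. +x = pressing direction: blue carriage between two rails (tops 22 mm high, at y +-18 to 26 mm) on the -x half, dark steel yoke (28 mm high) at the +x end. y = 0: line of the spring nose and mid line between the buttons; a cell touching both is centred at y = 0.
- put_down (a point): good place to set the lens cell's centre down: x = +26 mm, y = 0 in the nest's frame, 20 mm above the desk (the cell then stands on the plate, clear of nose and buttons).
- nominal_seat (a point): nominal centre of a seated cell: nest x = +50 mm, y = 0, 20 mm high. The yoke with the two brass ball-ended buttons (5 mm radius, centres 20 mm high, at y = +-23.4 mm and 13.5 mm further in +x than a seated cell's centre) is clamped by hand in slots: the true seat lies up to 7 mm to either side along x, not measured; find it by feel. Nose and buttons are slippery.
- carriage_post (a point): middle of the black post on the blue carriage, 49 mm above the desk; 14 x 14 mm (sides along nest x, y), free from 32 to 64 mm above the desk. Grasp it from above, fingers closing along nest y; push along nest +x. The tip of the brass spring nose stands 45 mm ahead (+x) of the post's middle when not compressed, at the cell's mid height. Start: carriage pushed back.
- carriage: blue carriage with post and nose; origin under the post at desk height, axes as nest. Slides along x only, drags with a steady 8 N, stays where left. The nose gives 6 mm against 4 N per mm, no preload: once the cell is home, the push on the post rises 4 N per mm above the drag (+ about 1 N of cell friction): 15 to 16 N on the post is 7 N on the cell. At rest the drag carries the spring: read the push while sliding.
- tape_roll: bystander: small roll of teal tape, 46 mm diameter, 12 mm high, lying loose; origin under its centre. It may stand on the left or the right with the lens cell on the other side.
- glue_bottle: bystander: white glue bottle with orange tip, 32 mm diameter, 85 mm high, standing loose; origin under its centre.
- oil_bottle: bystander: white bottle with green nozzle, 47 mm diameter, 104 mm high, standing loose; origin under its centre.
- pliers: bystander: pliers with red grips, 175 x 54 x 13 mm, lying loose; origin under the middle.

How it is judged:
By the outcome, as a careful person would: the job done as asked, in the order asked, and still so for the second after the job is handed in, with the robot touching nothing.
It also fails if it takes over 58 s, if anything falls off the work surface, if the arm or the gripper's body presses on something with over 40 N, if the wrist force passes 120 N, or if a joint passes its speed limit or range.

### The arm

A 6-joint arm with a two-finger parallel gripper is mounted at the origin on a cart in front of the work surface, level with it; the furniture and walls round the work are solid. World frame = base frame: x ahead of the robot, y to its left, z up, the work surface at z = 0. Lengths are in m, angles in rad, forces in N, time in s.
With the tool pointing down it reaches from about 0.3 to 0.95 m from the base axis. Payload 3.1 kg.
Tool frame: the origin (TCP) lies midway between the tips of the shut fingers; the grasp point (between the pads) lies 19 mm behind it (bot.pinch_z is the distance from the TCP to the grasp point, in m); y points along the fingers, z is the direction in which the jaws open and shut, and the axes are right-handed (so a half turn about y gives the same grasp; the last joint's range is limited). The gripper opens to 85 mm and grips with 20 to 120 N. Pads are 22 mm wide; open, the fingers measure 114 mm over their backs; the gripper's body (76 mm by 85 mm) begins 54 mm behind the grasp point. The pads swing forward as they close: fully open they stand 13 mm farther back than shut.
Start: joints at [-1.233, 0.308, 1.634, -0, 1.2, -0.07], TCP at [0.248, -0.574, 0.231] pointing down, gripper open.
Joint ranges: [-3.06, 3.06], [-0.79, 1.96], [0.05, 2.63], [-1.19, 4.34], [0.05, 2.64], [-2.94, 2.94]. Speed limits (rad/s): [2.79, 2.79, 3.14, 3.14, 3.14, 3.14].

### API

Orientations are given as a unit quaternion [x, y, z, w].
In Python, from rig import bot gives the robot as it stands.
- The arm moves only by the tool apply_moves, never from a script. Its argument "series" is a list of rows, each an object with "linear": the shift along the tool's x, y, z in m, a list of three; "rot": the turn, a rotation vector about the tool's x, y, z in degrees, a list of three. A call has 1 to 10 rows; each row shifts and turns the commanded pose from where the row before left it, along the tool's axes as they then stand; what a row does not reach is not made up. A row lasts 1/12 s, in which the tool goes at most 41.7 mm and 7.16 degrees, less where a joint would pass 70% of its speed; a pose out of reach is approached as far as the arm can. A call is refused whole if a number of a shift passes 0.0417 or a number of a turn 7.16, either way. A call with a gripper value outside its range is refused whole. "hand" is the opening, from 0 (shut) to 1 (fully open), set as the call begins (left out, the last holds). The fingers move at their own pace and stop on an object; "newtons" is the grip in N (left out, the last holds). Time passes only in rows, so rows that do not move let the fingers close. It gives the time, the measured TCP pose, the force and the opening at its end, in the units of the state.
- bot.get_state(): the state, without advancing time (a new reading comes with each control period).
- bot.camera(name): name is "scene" or "top"; returns the picture (400x640x3 uint8, blue, green, red); there is no depth.
- bot.camera_info(name): a dict with "K" (3x3 intrinsics, pixels), "R" (3x3) and "t" (3): a world point X has camera coordinates R X + t. Camera axes: x right, y down, z forward; pixel columns grow to the right and rows downward; lengths in m; the calibration is good to about 2 mm. A picture is of the moment at which its call begins. camera_info takes no time and is no camera call.
- bot.close_job(): hands the job in, once; it reports no verdict.
The state is a dict: "t": time; "joints": joint angles; "joint_velocities": joint speeds; "effort": joint torques, N m; "eef_pos": TCP position; "tool_rot": TCP orientation; "contact_force": force on the tool from outside, world axes, zero at the start; "moment": the same for the moment, N m; "width": finger opening in m.
Only numpy, scipy, OpenCV 4.12 (cv2) and the standard library are available. Lean on these libraries where they do the work, as an engineer would, in place of code of your own. Each camera call takes 0.05 s, during which the arm holds its last target.

## Working session

There is one attempt and no reset: what is moved stays moved. The work goes in short steps, Python scripts to look and compute and a tool call to move; the robot and the scene stay as the last step left them, time stands still between calls to the robot, and variables do not carry over. Pictures are saved under pics/ and viewed, and the job is handed in when it is done.

Besides the shell and the picture viewer there is one more tool, called after "Emit:" by a JSON object that holds its "method" and its "body". apply_moves: Moves the arm, as the interface text tells. Its arguments: {"type":"object","properties":{"series":{"type":"array"},"hand":{"type":"number"},"newtons":{"type":"number"}},"required":["series"]}

```bash
mkdir -p pics && ls && python3 - <<'E'
from rig import bot
import cv2,numpy as np
print(bot.pinch_z)
s=bot.get_state();print(s)
for n in ("scene","top"):
    im=bot.camera(n);cv2.imwrite(f"pics/{n}0.png",im)
    c=bot.camera_info(n);print(n,np.round(c["K"],1).tolist(),np.round(c["R"],4).tolist(),np.round(c["t"],4).tolist())
E
```

```text
pics
0.0187
{'t': 0.0, 'joints': array([-1.23268505e+00,  3.08997919e-01,  1.63523080e+00,  1.42132108e-05,
        1.19967718e+00, -6.96769884e-02]), 'joint_velocities': array([ 0.00062356, -0.00102617, -0.00241875, -0.00156993, -0.00026065,
        0.00037292]), 'effort': array([ 2.05633378e-04, -4.15243006e+01, -2.76668555e+01, -1.15649459e-04,
        1.00437997e-02, -9.54756445e-06]), 'eef_pos': array([ 0.2475762 , -0.57296219,  0.23003041]), 'tool_rot': array([-0.14328095,  0.69327045, -0.6916482 ,  0.14307135]), 'contact_force': array([ 0.35146448, -0.07163746, -1.10695947]), 'moment': array([ 0.02005294, -0.02377834, -0.02188636]), 'width': 0.08533860313338029}
scene [[454.1, 0.0, 323.1], [0.0, 454.1, 196.2], [0.0, 0.0, 1.0]] [[-0.8371, -0.547, 0.0007], [-0.3676, 0.5615, -0.7413], [0.4051, -0.6208, -0.6712]] [0.4545, 0.2827, 1.016]
top [[403.0, 0.0, 321.6], [0.0, 403.0, 192.0], [0.0, 0.0, 1.0]] [[0.0236, -0.9996, 0.0137], [-0.9862, -0.0255, -0.1638], [0.1641, -0.0096, -0.9864]] [-0.0839, 0.5856, 1.3457]
```

View pics/scene0.png

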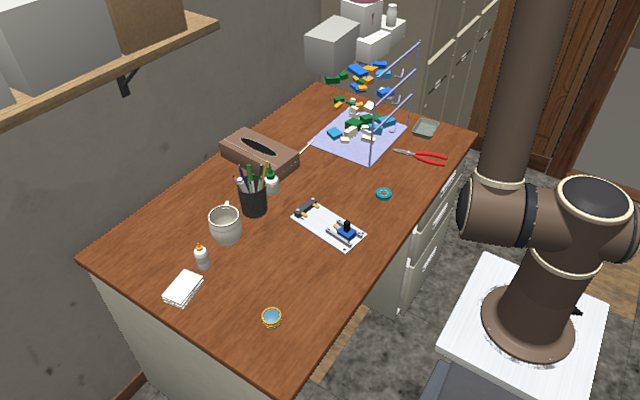

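View pics/top0.png

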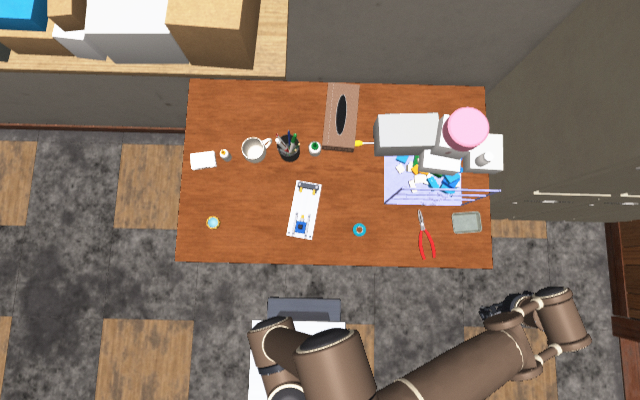

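The lens is at top (213,222) and scene (271,317). The nest is around top (304,210), with its carriage near (301,228) and the yoke near (309,187), so it presses away from the robot. The tape is at (360,230). Next I'll zoom in and measure.

```bash
cat > h.py <<'E'
import cv2,numpy as np
from rig import bot
def ray(n,uv):
    c=bot.camera_info(n);K,R,t=map(np.array,(c["K"],c["R"],c["t"]))
    d=R.T@np.linalg.inv(K)@np.array([uv[0],uv[1],1.]);return -R.T@t,d
def onplane(n,uv,z):
    o,d=ray(n,uv);return o+d*(z-o[2])/d[2]
def tri(uv1,uv2,n1="scene",n2="top"):
    o1,d1=ray(n1,uv1);o2,d2=ray(n2,uv2)
    A=np.stack([d1,-d2],1);x=np.linalg.lstsq(A,o2-o1,rcond=None)[0]
    p,q=o1+d1*x[0],o2+d2*x[1];return (p+q)/2,np.linalg.norm(p-q)
def proj(n,X):
    c=bot.camera_info(n);K,R,t=map(np.array,(c["K"],c["R"],c["t"]))
    p=K@(R@np.array(X)+t);return p[:2]/p[2]
def crop(im,x0,y0,x1,y1,s,fn):
    cv2.imwrite(fn,cv2.resize(im[y0:y1,x0:x1],None,fx=s,fy=s,interpolation=cv2.INTER_NEAREST))
E
python3 - <<'E'
from h import *
t=cv2.imread("pics/top0.png");s=cv2.imread("pics/scene0.png")
crop(t,270,170,340,245,8,"pics/t_nest.png")
crop(s,280,185,380,260,8,"pics/s_nest.png")
a=cv2.resize(t[205:240,195:235],None,fx=8,fy=8,interpolation=0);b=cv2.resize(s[300:335,250:290],None,fx=8,fy=8,interpolation=0)
cv2.imwrite("pics/lens.png",np.hstack([a,b]))
E
```

```text
(no output)
```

View pics/t_nest.png

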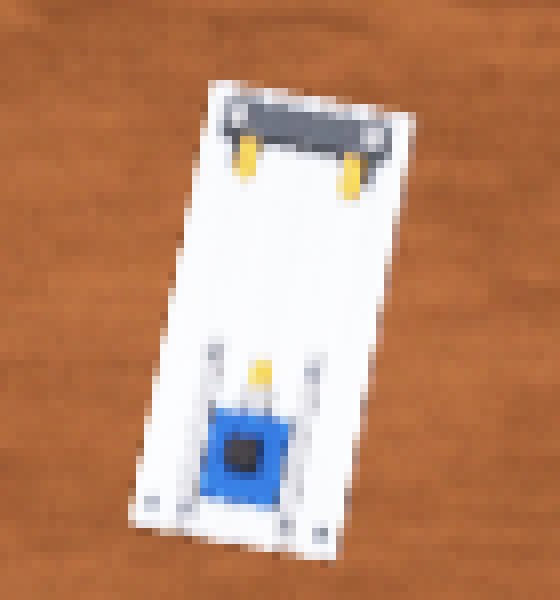

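View pics/s_nest.png

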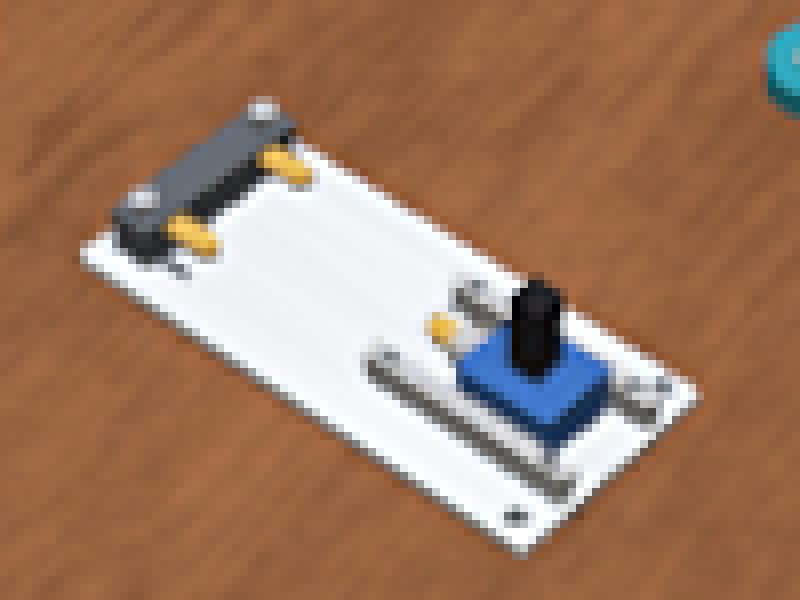

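View pics/lens.png

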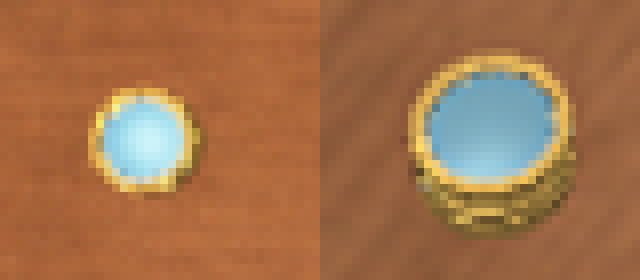

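```bash
cat > m.py <<'E'
from h import *
def fitnest(n,im,box):
    x0,y0,x1,y1=box
    up=8
    g=cv2.resize(im[y0:y1,x0:x1],None,fx=up,fy=up,interpolation=cv2.INTER_CUBIC)
    h=cv2.cvtColor(g,cv2.COLOR_BGR2HSV)
    m=(((h[...,2]>150)&(h[...,1]<80))*255).astype(np.uint8)
    m=cv2.morphologyEx(m,cv2.MORPH_OPEN,np.ones((9,9)))
    cs,_=cv2.findContours(m,cv2.RETR_EXTERNAL,cv2.CHAIN_APPROX_NONE)
    c=max(cs,key=cv2.contourArea)
    hull=cv2.convexHull(c)
    p=(hull[:,0,:]+0.5)/up-0.5+[x0,y0]
    w=np.array([onplane(n,q,0.008)[:2] for q in p])
    r=cv2.minAreaRect((w*1000).astype(np.float32))
    B=cv2.boxPoints(r)/1000
    # contour pts in world
    pc=(c[:,0,:]+0.5)/up-0.5+[x0,y0]
    wc=np.array([onplane(n,q,0.008)[:2] for q in pc])
    return r,B,wc
def pose(n,im,box):
    r,B,wc=fitnest(n,im,box)
    # long axis direction, pointing +x world
    e=[B[1]-B[0],B[2]-B[1]];l=max(e,key=np.linalg.norm);l=l/np.linalg.norm(l)
    if l[0]<0:l=-l
    cen=np.array(r[0])/1000
    # refine angle with long edges by line fits
    nrm=np.array([-l[1],l[0]])
    d=(wc-cen);a=d@l;b=d@nrm
    dirs=[];mids=[]
    hw=np.sort([r[1][0],r[1][1]])[0]/2000
    for s in(1,-1):
        k=(abs(b-s*hw)<0.004)&(abs(a)<0.09)
        vx,vy,x,y=cv2.fitLine((wc[k]*1000).astype(np.float32),cv2.DIST_HUBER,0,.01,.01).ravel()
        v=np.array([vx,vy]);v=v if v@l>0 else -v
        dirs.append(v);mids.append(np.array([x,y])/1000)
    l2=dirs[0]+dirs[1];l2/=np.linalg.norm(l2);n2=np.array([-l2[1],l2[0]])
    cb=np.mean([ (m-cen)@n2 for m in mids]); wid=abs((mids[0]-mids[1])@n2)
    cen=cen+n2*cb
    org=cen-l2*0.008
    return org,np.degrees(np.arctan2(l2[1],l2[0])),r[1],wid*1000,[np.degrees(np.arctan2(v[1],v[0])) for v in dirs]
E
python3 - <<'E'
from m import *
t=cv2.imread("pics/top0.png");s=cv2.imread("pics/scene0.png")
print(pose("top",t,(280,172,332,246)));print(pose("scene",s,(284,190,374,260)))
# lens
for n,im,(x0,y0,x1,y1) in(("top",t,(200,208,228,236)),("scene",s,(256,302,288,334))):
    g=cv2.resize(im[y0:y1,x0:x1],None,fx=8,fy=8,interpolation=cv2.INTER_CUBIC);h=cv2.cvtColor(g,cv2.COLOR_BGR2HSV)
    glass=(((h[...,0]>80)&(h[...,0]<120)&(h[...,1]>40))*255).astype(np.uint8)
    c=max(cv2.findContours(glass,0,1)[0],key=cv2.contourArea);e=cv2.fitEllipse(c)
    uv=(np.array(e[0])+.5)/8-.5+[x0,y0];print(n,uv,np.array(e[1])/8,[onplane(n,uv,z).round(4).tolist() for z in(.022,.024)])
# post: top face
for n,im,(x0,y0,x1,y1) in(("top",t,(290,215,312,240)),("scene",s,(335,215,360,240))):
    g=cv2.resize(im[y0:y1,x0:x1],None,fx=8,fy=8,interpolation=cv2.INTER_CUBIC);h=cv2.cvtColor(g,cv2.COLOR_BGR2HSV)
    m=((h[...,2]<90)*255).astype(np.uint8);c=max(cv2.findContours(m,0,1)[0],key=cv2.contourArea)
    M=cv2.moments(c);uv=(np.array([M['m10'],M['m01']])/M['m00']+.5)/8-.5+[x0,y0];print(n,'post',uv,(np.array(cv2.boundingRect(c))/8+[x0,y0,0,0]),onplane(n,uv,.049),onplane(n,uv,.064))
    o=((h[...,0]>15)&(h[...,0]<32)&(h[...,1]>120)&(h[...,2]>150)).astype(np.uint8)*255
E
```

```text
(array([ 0.52305873, -0.00699087]), np.float32(-8.718128), (94.4942626953125, 204.01654052734375), np.float32(92.914795), [np.float32(-8.754019), np.float32(-8.682237)])Traceback (most recent call last):
  File "<stdin>", line 3, in <module>
  File "m.py", line 21, in pose
    r,B,wc=fitnest(n,im,box)
           ~~~~~~~^^^^^^^^^^
  File "m.py", line 18, in fitnest
    wc=np.array([onplane(n,q,0.008)[:2] for q in pc])
                 ~~~~~~~^^^^^^^^^^^
  File "h.py", line 7, in onplane
    o,d=ray(n,uv);return o+d*(z-o[2])/d[2]
        ~~~^^^^^^
  File "h.py", line 4, in ray
    c=bot.camera_info(n);K,R,t=map(np.array,(c["K"],c["R"],c["t"]))
ValueError: time passes only in moves, steps and waits
```

```bash
python3 - <<'E'
import re
s=open('h.py').read()
s=s.replace('def ray','from functools import lru_cache\n@lru_cache\ndef CI(n): return bot.camera_info(n)\ndef ray',1).replace('c=bot.camera_info(n);','c=CI(n);')
open('h.py','w').write(s)
E
cat > run1.py <<'E'
from m import *
t=cv2.imread("pics/top0.png");s=cv2.imread("pics/scene0.png")
print(pose("top",t,(280,172,332,246)));print(pose("scene",s,(284,190,374,260)))
for n,im,(x0,y0,x1,y1) in(("top",t,(200,208,228,236)),("scene",s,(256,302,288,334))):
    g=cv2.resize(im[y0:y1,x0:x1],None,fx=8,fy=8,interpolation=cv2.INTER_CUBIC);h=cv2.cvtColor(g,cv2.COLOR_BGR2HSV)
    glass=(((h[...,0]>80)&(h[...,0]<120)&(h[...,1]>40))*255).astype(np.uint8)
    c=max(cv2.findContours(glass,0,1)[0],key=cv2.contourArea);e=cv2.fitEllipse(c)
    uv=(np.array(e[0])+.5)/8-.5+[x0,y0];print(n,uv,np.array(e[1])/8,[onplane(n,uv,z).round(4).tolist() for z in(.022,.024)])
for n,im,(x0,y0,x1,y1) in(("top",t,(290,215,312,240)),("scene",s,(335,215,360,240))):
    g=cv2.resize(im[y0:y1,x0:x1],None,fx=8,fy=8,interpolation=cv2.INTER_CUBIC);h=cv2.cvtColor(g,cv2.COLOR_BGR2HSV)
    m=((h[...,2]<90)*255).astype(np.uint8);c=max(cv2.findContours(m,0,1)[0],key=cv2.contourArea)
    M=cv2.moments(c);uv=(np.array([M['m10'],M['m01']])/M['m00']+.5)/8-.5+[x0,y0];print(n,'post',uv,(np.array(cv2.boundingRect(c))/8+[x0,y0,0,0]),onplane(n,uv,.049),onplane(n,uv,.064))
E
python3 run1.py; python3 -c "
from rig import bot;print(bot.get_state()['t'])"
```

```text
(array([ 0.52305873, -0.00699087]), np.float32(-8.718128), (94.4942626953125, 204.01654052734375), np.float32(92.914795), [np.float32(-8.754019), np.float32(-8.682237)])
(array([ 0.52539072, -0.00524653]), np.float32(-8.754916), (96.44983673095703, 203.64898681640625), np.float32(94.76701), [np.float32(-8.676073), np.float32(-8.83376)])
top [212.2939415  222.06748104] [8.95055771 9.39942265] [[0.4764, 0.3072, 0.022], [0.4762, 0.3067, 0.024]]
scene [270.89049625 315.24547386] [12.57108498 15.5417757 ] [[0.4795, 0.3083, 0.022], [0.4786, 0.3092, 0.024]]
top post [299.91178361 226.40370132] [298.5   225.25    3.875   3.625] [0.46671827 0.00168836 0.049     ] [0.46553898 0.00105918 0.064     ]
scene post [346.45558921 225.70233525] [343.25  219.75    7.125  12.75 ] [0.46882814 0.00356407 0.049     ] [0.46177404 0.01633696 0.064     ]
0.1
```

```bash
cat > w.py <<'E'
from h import *
from scipy.spatial.transform import Rotation as Ro
import sys
TH=np.radians(-8.73);NO=np.array([0.5242,-0.0061])
EX=np.array([np.cos(TH),np.sin(TH),0]);EY=np.array([-np.sin(TH),np.cos(TH),0])
def N(x,y,z): return np.array([*NO,0])+EX*x+EY*y+np.array([0,0,z])
def tgt(sign=1):
    y=np.array([0,0,-1.]);z=sign*EY;return Ro.from_matrix(np.stack([np.cross(y,z),y,z],1))
def rel(P):
    s=bot.get_state();R=Ro.from_quat(s["tool_rot"])
    v=R.inv().apply(np.array(P)-s["eef_pos"]);return v.round(4)
def st():
    s=bot.get_state();R=Ro.from_quat(s["tool_rot"]);p=s["eef_pos"]-np.array([*NO,0])
    print("t",round(s["t"],2),"world",s["eef_pos"].round(4),"nest",np.round([p@EX,p@EY,p[2]],4),"F",s["contact_force"].round(2),"Fx,Fy nest",round(s["contact_force"]@EX,2),round(s["contact_force"]@EY,2),"w",round(s["width"],4),"rot err",min(((R.inv()*tgt(g)).as_rotvec(degrees=True).round(2).tolist() for g in(1,-1)),key=np.linalg.norm))
E
python3 - <<'E'
from w import *
s=bot.get_state();R=Ro.from_quat(s["tool_rot"]);print(R.as_matrix().round(3))
for g in(1,-1):print((R.inv()*tgt(g)).as_rotvec(degrees=True))
st();print(rel([.4775,.308,.12]), "tool-frame after rot:",tgt(-1).inv().apply([.4775-.248,.308+.573,.12-.231]),tgt(1).inv().apply([.4775-.248,.308+.573,.12-.231]))
E
```

```text
[[-0.918 -0.001  0.397]
 [-0.397  0.002 -0.918]
 [-0.    -1.    -0.002]]
[ 3.42866985e-02 -1.47903297e+02 -1.54981102e-01]
[1.16918547e-01 3.20966236e+01 2.58660632e-02]
t 0.1 world [ 0.2476 -0.5731  0.2302] nest [-0.1874 -0.6024  0.2302] F [-0.06  0.31  0.69] Fx,Fy nest -0.11 0.29 w 0.0856 rot err [0.12, 32.1, 0.03]
[-0.5605  0.1117 -0.7174] tool-frame after rot: [-0.09312439  0.111      -0.90562636] [0.09312439 0.111      0.90562636]
```

Emit:
{"method": "apply_moves", "body": {"series": [{"linear": [0,0,0],"rot": [0,6.42,0]},{"linear": [0,0,0],"rot": [0,6.42,0]},{"linear": [0,0,0],"rot": [0,6.42,0]},{"linear": [0,0,0],"rot": [0,6.42,0]},{"linear": [0,0,0],"rot": [0,6.42,0]},{"linear": [-0.004,0,-0.038],"rot": [0,0,0]},{"linear": [-0.004,0,-0.038],"rot": [0,0,0]},{"linear": [-0.004,0,-0.038],"rot": [0,0,0]},{"linear": [-0.004,0,-0.038],"rot": [0,0,0]},{"linear": [-0.004,0,-0.038],"rot": [0,0,0]}], "hand": 1, "newtons": 40}}

```text
t: 0.93
eef_pos: [0.2963, -0.3869, 0.2306]
tool_rot: [0.054, 0.705, -0.705, -0.054]
contact_force: [1.4, -0.3, 0.0]
width: 0.085
```

Emit:
{"method": "apply_moves", "body": {"series": [{"linear": [-0.004,0,-0.038],"rot": [0,0,0]},{"linear": [-0.004,0,-0.038],"rot": [0,0,0]},{"linear": [-0.004,0,-0.038],"rot": [0,0,0]},{"linear": [-0.004,0,-0.038],"rot": [0,0,0]},{"linear": [-0.004,0,-0.038],"rot": [0,0,0]},{"linear": [-0.004,0,-0.038],"rot": [0,0,0]},{"linear": [-0.004,0,-0.038],"rot": [0,0,0]},{"linear": [-0.004,0,-0.038],"rot": [0,0,0]},{"linear": [-0.004,0,-0.038],"rot": [0,0,0]},{"linear": [-0.004,0,-0.038],"rot": [0,0,0]}]}}

```text
t: 1.77
eef_pos: [0.3934, -0.0176, 0.2312]
tool_rot: [-0.054, -0.705, 0.705, 0.054]
contact_force: [1.7, -0.9, 0.1]
width: 0.0856
```

```bash
python3 - <<'E'
from w import *
st();print(rel([.4775,.308,.06]),bot.get_state()["joints"].round(2))
E
```

```text
t 1.77 world [ 0.3934 -0.0176  0.2312] nest [-0.1275 -0.0312  0.2312] F [ 1.71 -0.89  0.08] Fx,Fy nest 1.82 -0.62 w 0.0856 rot err [-0.0, -0.01, -0.01]
[-0.0336  0.1712 -0.3346] [-0.16 -0.16  2.14 -0.    1.16  1.57]
```

Emit:
{"method": "apply_moves", "body": {"series": [{"linear": [-0.0037,0.008,-0.037],"rot": [0,0,0]},{"linear": [-0.0037,0.008,-0.037],"rot": [0,0,0]},{"linear": [-0.0037,0.008,-0.037],"rot": [0,0,0]},{"linear": [-0.0037,0.008,-0.037],"rot": [0,0,0]},{"linear": [-0.0037,0.008,-0.037],"rot": [0,0,0]},{"linear": [-0.0037,0.014,-0.037],"rot": [0,0,0]},{"linear": [-0.0037,0.02,-0.037],"rot": [0,0,0]},{"linear": [-0.0037,0.02,-0.037],"rot": [0,0,0]},{"linear": [-0.004,0.02,-0.037],"rot": [0,0,0]},{"linear": [0,0.01,0],"rot": [0,0,0]}]}}

```text
t: 2.6
eef_pos: [0.4775, 0.3082, 0.1054]
tool_rot: [0.052, 0.706, -0.704, -0.053]
contact_force: [0.8, -0.2, 0.6]
width: 0.0848
```

```bash
python3 - <<'E'
from w import *
st();print(rel([.4775,.308,.0]))
s=bot.camera("scene");t=bot.camera("top")
cv2.imwrite("pics/s1.png",s);cv2.imwrite("pics/t1.png",t)
a=cv2.resize(t[180:260,170:250],(400,400),interpolation=0);b=cv2.resize(s[255:335,230:310],(400,400),interpolation=0)
cv2.imwrite("pics/c1.png",np.hstack([a,b]))
st()
E
```

```text
t 2.6 world [0.4775 0.3082 0.1054] nest [-0.0939  0.3036  0.1054] F [ 0.83 -0.24  0.56] Fx,Fy nest 0.86 -0.11 w 0.0848 rot err [0.12, 0.2, 0.03]
[-1.000e-04  1.054e-01  5.000e-04]
t 2.7 world [0.4745 0.3028 0.1048] nest [-0.096   0.2978  0.1048] F [-0.16 -0.64 -0.48] Fx,Fy nest -0.06 -0.66 w 0.0855 rot err [-0.26, 0.14, 0.32]
```

View pics/c1.png

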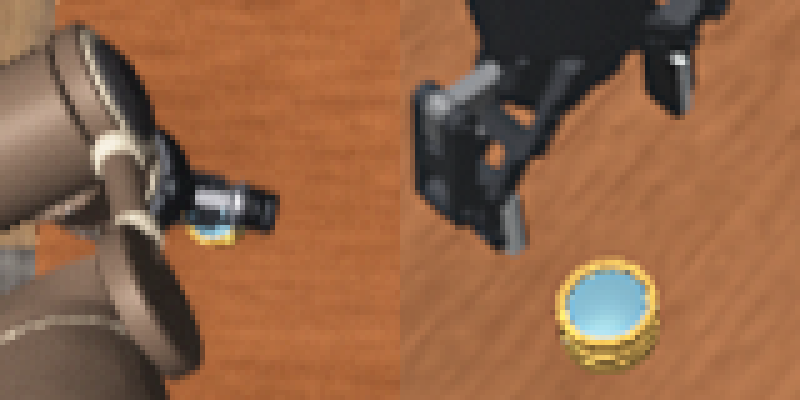

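Gripper is open above the lens; the left view shows the lens just below the fingers, slightly occluded. I'll let it settle while descending part of the way.

Emit:
{"method": "apply_moves", "body": {"series": [{"linear": [0,0.01,0],"rot": [0,0,0]},{"linear": [0,0.015,0],"rot": [0,0,0]},{"linear": [0,0.015,0],"rot": [0,0,0]},{"linear": [0,0,0],"rot": [0,0,0]},{"linear": [0,0,0],"rot": [0,0,0]}]}}

```text
t: 3.12
eef_pos: [0.4766, 0.3015, 0.0681]
tool_rot: [-0.054, -0.705, 0.705, 0.055]
contact_force: [-0.9, 0.7, -0.1]
width: 0.0853
```

```bash
python3 - <<'E'
from w import *
st();print(rel([.4775,.308,.0]))
s=bot.camera("scene")
cv2.imwrite("pics/s2.png",s)
b=cv2.resize(s[255:335,220:320],None,fx=7,fy=7,interpolation=0)
P=bot.get_state()["eef_pos"];print(proj("scene",P),proj("scene",P+[0,0,.013]))
cv2.imwrite("pics/c2.png",b)
st()
E
```

```text
t 3.12 world [0.4766 0.3015 0.0681] nest [-0.0937  0.2968  0.0681] F [-0.89  0.74 -0.1 ] Fx,Fy nest -0.99 0.6 w 0.0853 rot err [-0.05, -0.1, 0.06]
[ 0.0001  0.0681 -0.0066]
[271.73010455 301.27331964] [271.27067453 297.69566889]
t 3.17 world [0.4775 0.3022 0.0689] nest [-0.0929  0.2976  0.0689] F [ 0.05 -0.37  0.58] Fx,Fy nest 0.1 -0.35 w 0.0856 rot err [0.02, -0.09, -0.04]
```

View pics/c2.png

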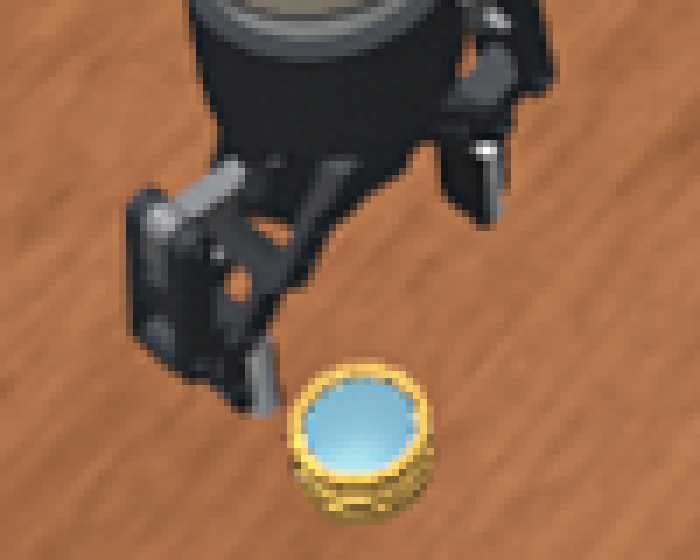

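Emit:
{"method": "apply_moves", "body": {"series": [{"linear": [0,0.01,-0.006],"rot": [0,0,0]},{"linear": [0,0.015,0],"rot": [0,0,0]},{"linear": [0,0.015,0],"rot": [0,0,0]},{"linear": [0,0.012,0],"rot": [0,0,0]},{"linear": [0,0.008,0],"rot": [0,0,0]},{"linear": [0,0.005,0],"rot": [0,0,0]},{"linear": [0,0,0],"rot": [0,0,0]},{"linear": [0,0,0],"rot": [0,0,0]},{"linear": [0,0,0],"rot": [0,0,0]}]}}

```text
t: 3.92
eef_pos: [0.4787, 0.3094, 0.0037]
tool_rot: [0.054, 0.705, -0.705, -0.053]
contact_force: [-0.2, 0.9, -1.4]
width: 0.085
```

```bash
python3 - <<'E'
from w import *
s=bot.camera("scene")
cv2.imwrite("pics/c3.png",cv2.resize(s[270:350,220:320],None,fx=7,fy=7,interpolation=0))
st()
E
```

```text
t 3.97 world [0.4788 0.3095 0.0039] nest [-0.0928  0.305   0.0039] F [-0.18 -0.33  0.02] Fx,Fy nest -0.13 -0.35 w 0.0859 rot err [0.06, -0.0, -0.08]
```

View pics/c3.png

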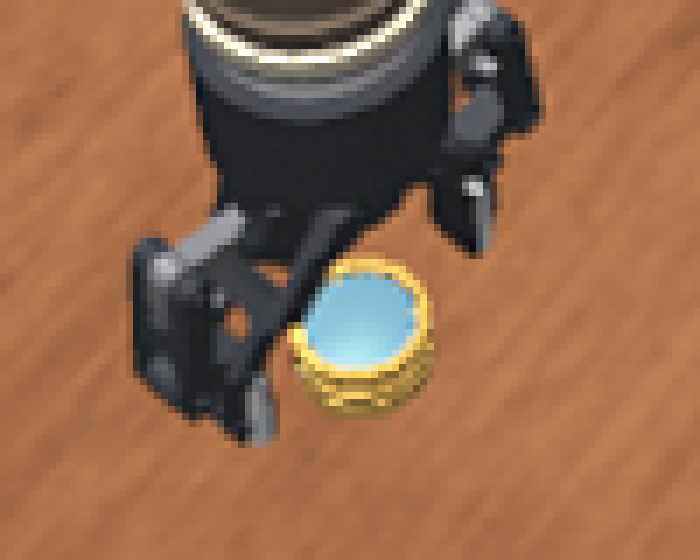

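The lens sits between the open fingers, nicely centred. I'll go down 2 mm and close.

Emit:
{"method": "apply_moves", "body": {"series": [{"linear": [0,0.002,0],"rot": [0,0,0]},{"linear": [0,0,0],"rot": [0,0,0]},{"linear": [0,0,0],"rot": [0,0,0]},{"linear": [0,0,0],"rot": [0,0,0]},{"linear": [0,0,0],"rot": [0,0,0]},{"linear": [0,0,0],"rot": [0,0,0]},{"linear": [0,0,0],"rot": [0,0,0]},{"linear": [0,0,0],"rot": [0,0,0]}], "hand": 0, "newtons": 35}}

```text
t: 4.63
eef_pos: [0.4784, 0.3092, 0.0015]
tool_rot: [0.054, 0.705, -0.705, -0.054]
contact_force: [-0.4, 0.3, 3.4]
width: 0.0424
```

```bash
python3 - <<'E'
from w import *
st()
E
```

```text
t 4.63 world [0.4784 0.3092 0.0015] nest [-0.0932  0.3047  0.0015] F [-0.37  0.34  3.41] Fx,Fy nest -0.42 0.28 w 0.0424 rot err [0.02, -0.0, -0.03]
```

Emit:
{"method": "apply_moves", "body": {"series": [{"linear": [0,-0.01,0],"rot": [0,0,0]},{"linear": [0,-0.025,0],"rot": [0,0,0]},{"linear": [0,-0.03,0.01],"rot": [0,0,0]},{"linear": [-0.01,-0.025,0.02],"rot": [0,0,0]},{"linear": [-0.015,0,0.03],"rot": [0,0,0]},{"linear": [-0.015,0,0.035],"rot": [0,0,0]},{"linear": [-0.015,0,0.035],"rot": [0,0,0]},{"linear": [-0.015,0,0.035],"rot": [0,0,0]},{"linear": [-0.015,0,0.035],"rot": [0,0,0]},{"linear": [-0.015,0,0.035],"rot": [0,0,0]}]}}

```text
t: 5.47
eef_pos: [0.5408, 0.0599, 0.0912]
tool_rot: [0.054, 0.705, -0.705, -0.054]
contact_force: [-0.0, 0.4, -0.7]
width: 0.043
```

Emit:
{"method": "apply_moves", "body": {"series": [{"linear": [-0.01,0,0.03],"rot": [0,0,0]},{"linear": [-0.005,0,0.025],"rot": [0,0,0]},{"linear": [-0.004,0,0.015],"rot": [0,0,0]},{"linear": [0,0,0],"rot": [0,0,0]},{"linear": [0,0,0],"rot": [0,0,0]},{"linear": [0,0,0],"rot": [0,0,0]}]}}

```text
t: 5.97
eef_pos: [0.5488, -0.01, 0.0909]
tool_rot: [0.054, 0.705, -0.705, -0.054]
contact_force: [-0.2, 0.3, -1.6]
width: 0.043
```

```bash
python3 - <<'E'
from w import *
st();print(rel(N(.026,0,.01)))
s=bot.camera("scene");t=bot.camera("top")
cv2.imwrite("pics/s4.png",s)
a=cv2.resize(t[165:245,265:345],(400,400),interpolation=0);b=cv2.resize(s[170:250,280:380],(500,400),interpolation=0)
cv2.imwrite("pics/c4.png",np.hstack([b,a[:,:300]]))
st()
E
```

```text
t 5.97 world [ 0.5488 -0.01    0.0909] nest [ 0.0249 -0.0001  0.0909] F [-0.19  0.26 -1.57] Fx,Fy nest -0.23 0.23 w 0.043 rot err [0.02, -0.02, 0.06]
[-0.0012  0.0809 -0.0001]
t 6.07 world [ 0.5489 -0.0094  0.091 ] nest [0.0249 0.0005 0.091 ] F [ 0.3   0.35 -0.56] Fx,Fy nest 0.24 0.4 w 0.0427 rot err [0.02, 0.07, 0.04]
```

View pics/c4.png

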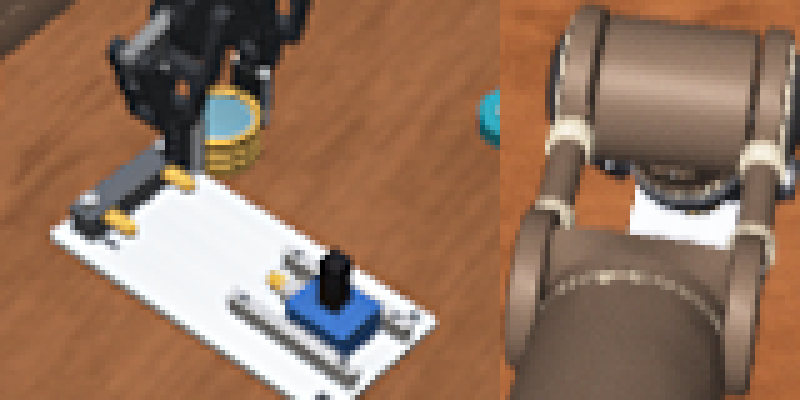

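The scene view shows the lens held level, above the gap beside the buttons. Descending to just above the plate.

Emit:
{"method": "apply_moves", "body": {"series": [{"linear": [-0.001,0.015,0],"rot": [0,0,0]},{"linear": [0,0.02,0],"rot": [0,0,0]},{"linear": [0,0.02,0],"rot": [0,0,0]},{"linear": [0,0.01,0],"rot": [0,0,0]},{"linear": [0,0.005,0],"rot": [0,0,0]},{"linear": [0,0.003,0],"rot": [0,0,0]},{"linear": [0,0,0],"rot": [0,0,0]},{"linear": [0,0,0],"rot": [0,0,0]}]}}

```text
t: 6.73
eef_pos: [0.5512, -0.0105, 0.0188]
tool_rot: [-0.054, -0.705, 0.705, 0.053]
contact_force: [0.4, 0.3, -0.6]
width: 0.0431
```

```bash
python3 - <<'E'
from w import *
s=bot.camera("scene")
cv2.imwrite("pics/c5.png",cv2.resize(s[170:260,280:380],None,fx=6,fy=6,interpolation=0))
st()
for z in(.02,.032):
  print(z,proj("scene",N(.026,0,z))-[280,170])
E
```

```text
t 6.78 world [ 0.5514 -0.0106  0.0191] nest [ 0.0275 -0.0003  0.0191] F [ 0.04 -0.18 -0.95] Fx,Fy nest 0.06 -0.18 w 0.0429 rot err [0.01, 0.01, -0.11]
0.02 [43.02229341 48.36906792]
0.032 [43.02480465 45.21367899]
```

View pics/c5.png

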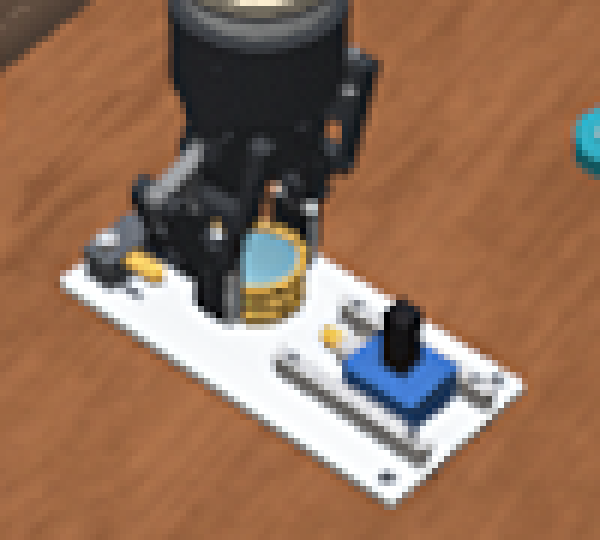

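The lens is about 9 mm above the plate, between the nose and the buttons. Lowering it gently.

Emit:
{"method": "apply_moves", "body": {"series": [{"linear": [0.001,0.004,0],"rot": [0,0,0]},{"linear": [0,0.003,0],"rot": [0,0,0]},{"linear": [0,0.001,0],"rot": [0,0,0]},{"linear": [0,0.0005,0],"rot": [0,0,0]},{"linear": [0,0,0],"rot": [0,0,0]}]}}

```text
t: 7.2
eef_pos: [0.5493, -0.0106, 0.0096]
tool_rot: [0.054, 0.705, -0.705, -0.054]
contact_force: [-0.1, 0.1, -1.0]
width: 0.043
```

```bash
python3 - <<'E'
from w import *
st()
E
```

```text
t 7.2 world [ 0.5493 -0.0106  0.0096] nest [ 0.0254 -0.0006  0.0096] F [-0.14  0.05 -0.98] Fx,Fy nest -0.15 0.03 w 0.043 rot err [-0.0, -0.01, 0.01]
```

Emit:
{"method": "apply_moves", "body": {"series": [{"linear": [0,0.0005,0],"rot": [0,0,0]},{"linear": [0,0.0005,0],"rot": [0,0,0]},{"linear": [0,0,0],"rot": [0,0,0]}]}}

```text
t: 7.45
eef_pos: [0.5494, -0.0106, 0.0095]
tool_rot: [-0.054, -0.705, 0.705, 0.054]
contact_force: [-2.7, 0.1, 5.5]
width: 0.0428
```

```bash
python3 - <<'E'
from w import *
st()
E
```

```text
t 7.45 world [ 0.5494 -0.0106  0.0095] nest [ 0.0256 -0.0006  0.0095] F [-2.67  0.14  5.47] Fx,Fy nest -2.66 -0.27 w 0.0428 rot err [-0.0, -0.01, 0.02]
```

The cell is on the plate (Fz about 5.5 N). Releasing.

Emit:
{"method": "apply_moves", "body": {"series": [{"linear": [0,0,0],"rot": [0,0,0]},{"linear": [0,0,0],"rot": [0,0,0]},{"linear": [0,0,0],"rot": [0,0,0]},{"linear": [0,0,0],"rot": [0,0,0]},{"linear": [0,-0.01,0],"rot": [0,0,0]},{"linear": [0,-0.015,0],"rot": [0,0,0]}], "hand": 0.85}}

```text
t: 7.95
eef_pos: [0.5476, -0.0103, 0.0326]
tool_rot: [0.052, 0.705, -0.705, -0.055]
contact_force: [0.4, 0.6, -0.3]
width: 0.0726
```

```bash
python3 - <<'E'
from w import *
s=bot.camera("scene")
cv2.imwrite("pics/c6.png",cv2.resize(s[170:260,280:380],None,fx=6,fy=6,interpolation=0))
st()
E
```

```text
t 8.0 world [ 0.5509 -0.0106  0.0364] nest [ 0.0271 -0.0004  0.0364] F [ 1.58 -0.62  0.88] Fx,Fy nest 1.66 -0.38 w 0.0725 rot err [0.01, -0.0, -0.17]
```

View pics/c6.png

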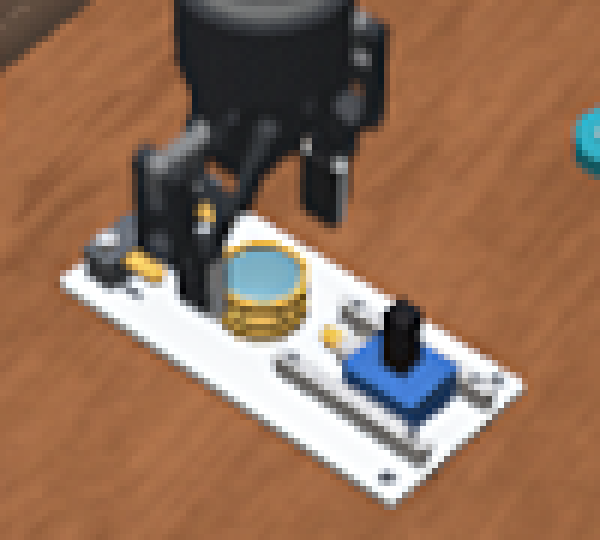

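The cell is standing released on the plate at crop (265,290), clear of the nose. Lifting and moving over the post.

Emit:
{"method": "apply_moves", "body": {"series": [{"linear": [0,-0.02,0],"rot": [0,0,0]},{"linear": [0,-0.03,0],"rot": [0,0,0]},{"linear": [0,-0.03,0],"rot": [0,0,0]},{"linear": [0.015,-0.005,0],"rot": [0,0,0]},{"linear": [0.025,0,0],"rot": [0,0,0]},{"linear": [0.025,0,0],"rot": [0,0,0]},{"linear": [0.017,0,0],"rot": [0,0,0]},{"linear": [0,0,0],"rot": [0,0,0]},{"linear": [0,0,0],"rot": [0,0,0]},{"linear": [0,0,0],"rot": [0,0,0]}], "hand": 0.6, "newtons": 20}}

```text
t: 8.83
eef_pos: [0.4699, 0.0018, 0.1193]
tool_rot: [-0.055, -0.705, 0.705, 0.053]
contact_force: [-0.0, 0.0, -0.4]
width: 0.0514
```

```bash
python3 - <<'E'
from w import *
s=bot.camera("scene")
cv2.imwrite("pics/c7.png",cv2.resize(s[160:260,280:380],None,fx=6,fy=6,interpolation=0))
st();print(rel(N(-.057,0,.036)))
E
```

```text
t 8.88 world [0.4701 0.0017 0.1193] nest [-0.0547 -0.0005  0.1193] F [ 0.3  -0.7  -0.11] Fx,Fy nest 0.41 -0.65 w 0.051 rot err [0.01, -0.01, -0.16]
[ 0.0026  0.0833 -0.0004]
```

View pics/c7.png

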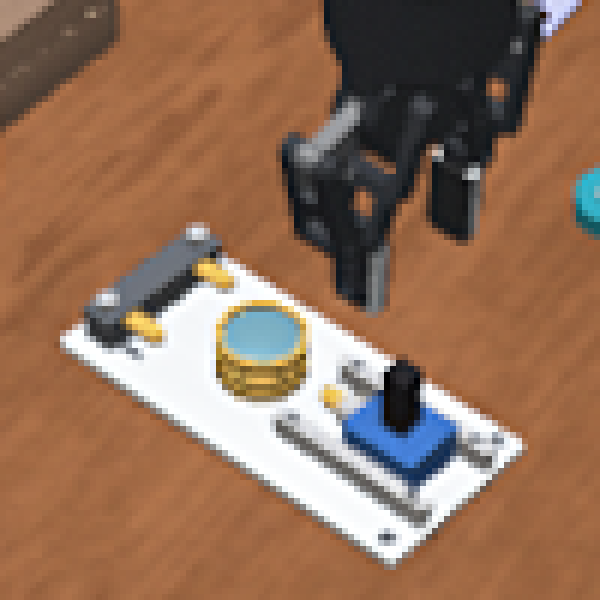

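The cell stands alone between the nose and the buttons. Next I'll descend onto the post.

Emit:
{"method": "apply_moves", "body": {"series": [{"linear": [0.0025,0.015,0],"rot": [0,0,0]},{"linear": [0,0.02,0],"rot": [0,0,0]},{"linear": [0,0.01,0],"rot": [0,0,0]},{"linear": [0,0,0],"rot": [0,0,0]},{"linear": [0,0,0],"rot": [0,0,0]}]}}

```text
t: 9.3
eef_pos: [0.4659, 0.0023, 0.0731]
tool_rot: [0.053, 0.705, -0.705, -0.054]
contact_force: [0.7, 0.8, -0.1]
width: 0.0514
```

```bash
python3 - <<'E'
from w import *
s=bot.camera("scene")
cv2.imwrite("pics/c8.png",cv2.resize(s[160:260,280:380],None,fx=6,fy=6,interpolation=0))
st();print(rel(N(-.057,0,.036)))
E
```

```text
t 9.35 world [0.4666 0.0022 0.0737] nest [-0.0582 -0.0005  0.0737] F [ 0.75 -0.76  0.66] Fx,Fy nest 0.86 -0.64 w 0.051 rot err [0.0, -0.01, -0.02]
[-0.0012  0.0377 -0.0005]
```

View pics/c8.png

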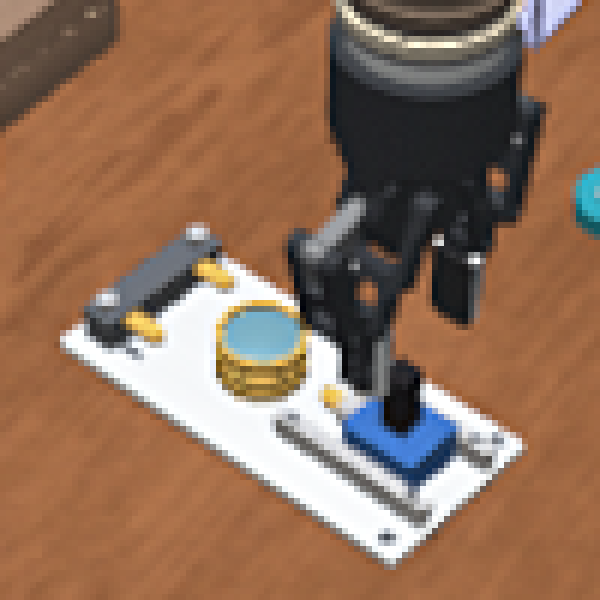

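```bash
python3 - <<'E'
from w import *
o=[280,160]
f=lambda X:((proj("scene",X)-o)*6).round(0)
for y in(.0255,-.0255):
  for x in(-.011-.058,.011-.058): print("tip corner",x,y,f(N(x,y,.079)))
print("post top corners",[f(N(-.057+a,b,.064)) for a in(-.007,.007) for b in (-.007,.007)])
s=cv2.imread("pics/c8.png");cv2.imwrite("pics/c8b.png",cv2.resize(s[280:480,320:500],None,fx=4,fy=4,interpolation=0)[:600,:])
E
```

```text
tip corner -0.069 0.0255 [388. 390.]
tip corner -0.047 0.0255 [347. 365.]
tip corner -0.069 -0.0255 [464. 326.]
tip corner -0.047 -0.0255 [424. 302.]
post top corners [array([426., 368.]), array([405., 386.]), array([401., 353.]), array([380., 370.])]
```

View pics/c8b.png

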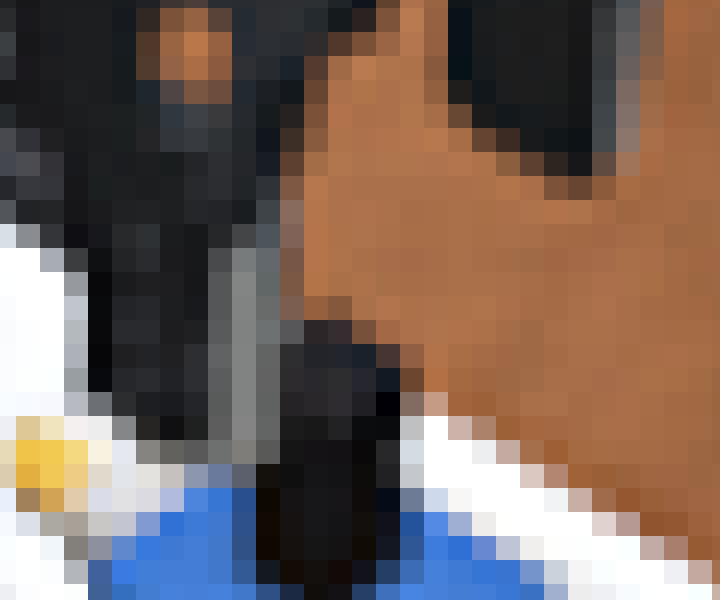

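The projected finger corners and post corners match the picture, so the alignment is good. Descending to grip height and closing.

Emit:
{"method": "apply_moves", "body": {"series": [{"linear": [-0.001,0.012,0],"rot": [0,0,0]},{"linear": [0,0.012,0],"rot": [0,0,0]},{"linear": [0,0.008,0],"rot": [0,0,0]},{"linear": [0,0.004,0],"rot": [0,0,0]},{"linear": [0,0.001,0],"rot": [0,0,0]},{"linear": [0,0,0],"rot": [0,0,0]},{"linear": [0,0,0],"rot": [0,0,0]}]}}

```text
t: 9.93
eef_pos: [0.4674, 0.0021, 0.0371]
tool_rot: [0.054, 0.705, -0.705, -0.053]
contact_force: [-0.1, -0.8, -0.2]
width: 0.0513
```

```bash
python3 - <<'E'
from w import *
st();print(rel(N(-.057,0,.036)))
E
```

```text
t 9.93 world [0.4674 0.0021 0.0371] nest [-0.0574 -0.0005  0.0371] F [-0.12 -0.78 -0.23] Fx,Fy nest -0.01 -0.79 w 0.0513 rot err [0.0, -0.0, -0.06]
[-0.0004  0.0011 -0.0005]
```

Emit:
{"method": "apply_moves", "body": {"series": [{"linear": [0,0,0],"rot": [0,0,0]},{"linear": [0,0,0],"rot": [0,0,0]},{"linear": [0,0,0],"rot": [0,0,0]},{"linear": [0,0,0],"rot": [0,0,0]},{"linear": [0,0,0],"rot": [0,0,0]},{"linear": [0,0,0],"rot": [0,0,0]},{"linear": [0,0,0],"rot": [0,0,0]}], "hand": 0, "newtons": 40}}

```text
t: 10.52
eef_pos: [0.4673, 0.0031, 0.0371]
tool_rot: [0.054, 0.706, -0.705, -0.054]
contact_force: [-0.3, 5.1, 2.9]
width: 0.013
```

```bash
python3 - <<'E'
from w import *
st()
E
```

```text
t 10.52 world [0.4673 0.0031 0.0371] nest [-0.0577  0.0005  0.0371] F [-0.31  5.09  2.95] Fx,Fy nest -1.08 4.98 w 0.013 rot err [0.09, -0.04, -0.04]
```

Emit:
{"method": "apply_moves", "body": {"series": [{"linear": [0,0,-0.0012],"rot": [0,0,0]},{"linear": [-0.001,0,0],"rot": [0,0,0]},{"linear": [-0.002,0,0],"rot": [0,0,0]},{"linear": [-0.002,0,0],"rot": [0,0,0]},{"linear": [-0.002,0,0],"rot": [0,0,0]},{"linear": [-0.002,0,0],"rot": [0,0,0]},{"linear": [-0.002,0,0],"rot": [0,0,0]}]}}

```text
t: 11.1
eef_pos: [0.4753, 0.0019, 0.0371]
tool_rot: [-0.052, -0.705, 0.705, 0.056]
contact_force: [-8.0, 1.8, 13.8]
width: 0.0129
```

```bash
python3 - <<'E'
from w import *
st()
E
```

```text
t 11.1 world [0.4753 0.0019 0.0371] nest [-0.0496  0.0005  0.0371] F [-7.98  1.81 13.81] Fx,Fy nest -8.16 0.58 w 0.0129 rot err [-0.04, 0.01, 0.36]
```

Emit:
{"method": "apply_moves", "body": {"series": [{"linear": [-0.002,-0.0005,0],"rot": [0,0,0]},{"linear": [-0.002,-0.0005,0],"rot": [0,0,0]},{"linear": [-0.002,0,0],"rot": [0,0,0]},{"linear": [-0.002,0,0],"rot": [0,0,0]}]}}

```text
t: 11.43
eef_pos: [0.4819, 0.0009, 0.0371]
tool_rot: [0.051, 0.705, -0.705, -0.057]
contact_force: [-8.8, 2.8, 8.2]
width: 0.0134
```

```bash
python3 - <<'E'
from w import *
st()
E
```

```text
t 11.43 world [0.4819 0.0009 0.0371] nest [-0.0429  0.0005  0.0371] F [-8.78  2.82  8.19] Fx,Fy nest -9.1 1.45 w 0.0134 rot err [-0.03, 0.01, 0.49]
```

Emit:
{"method": "apply_moves", "body": {"series": [{"linear": [-0.002,0,0],"rot": [0,0,0]},{"linear": [-0.002,0,0],"rot": [0,0,0]},{"linear": [-0.002,0,0],"rot": [0,0,0]},{"linear": [-0.002,0,0],"rot": [0,0,0]}]}}

```text
t: 11.77
eef_pos: [0.4895, -0.0003, 0.0371]
tool_rot: [0.051, 0.705, -0.705, -0.057]
contact_force: [-8.6, 2.5, 9.6]
width: 0.0134
```

```bash
python3 - <<'E'
from w import *
st()
s=bot.camera("scene")
cv2.imwrite("pics/c9.png",cv2.resize(s[160:260,280:380],None,fx=6,fy=6,interpolation=0))
st()
E
```

```text
t 11.77 world [ 4.895e-01 -3.000e-04  3.710e-02] nest [-0.0352  0.0005  0.0371] F [-8.61  2.49  9.61] Fx,Fy nest -8.89 1.15 w 0.0134 rot err [-0.04, 0.01, 0.53]
t 11.82 world [ 4.901e-01 -3.000e-04  3.720e-02] nest [-0.0346  0.0005  0.0372] F [-7.79  2.2   8.54] Fx,Fy nest -8.03 1.0 w 0.0131 rot err [-0.03, 0.0, 0.47]
```

View pics/c9.png

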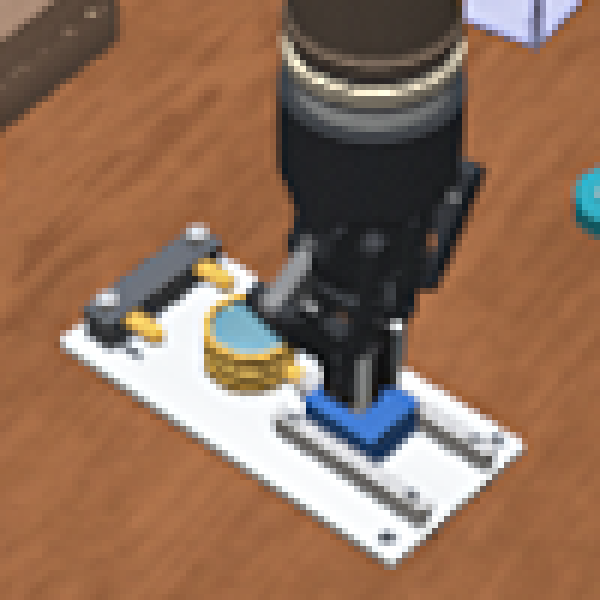

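The nose is now in contact with the cell and pushing it. The push is about 8–9 N, which is the drag plus cell friction. I'll advance more slowly from here.

Emit:
{"method": "apply_moves", "body": {"series": [{"linear": [-0.001,0,0],"rot": [0,0,0]},{"linear": [-0.001,0,0],"rot": [0,0,0]},{"linear": [-0.001,0,0],"rot": [0,0,0]},{"linear": [-0.001,0,0],"rot": [0,0,0]},{"linear": [-0.001,0,0],"rot": [0,0,0]},{"linear": [-0.001,0,0],"rot": [0,0,0]},{"linear": [-0.001,0,0],"rot": [0,0,0]}]}}

```text
t: 12.4
eef_pos: [0.4964, -0.0013, 0.0371]
tool_rot: [0.051, 0.705, -0.705, -0.057]
contact_force: [-8.7, 2.2, 9.4]
width: 0.0132
```

```bash
python3 - <<'E'
from w import *
st()
E
```

```text
t 12.4 world [ 0.4964 -0.0013  0.0371] nest [-0.0282  0.0005  0.0371] F [-8.67  2.16  9.39] Fx,Fy nest -8.89 0.82 w 0.0132 rot err [-0.04, 0.0, 0.52]
```

Emit:
{"method": "apply_moves", "body": {"series": [{"linear": [-0.0005,0,0],"rot": [0,0,0]},{"linear": [-0.0005,0,0],"rot": [0,0,0]},{"linear": [-0.0005,0,0],"rot": [0,0,0]},{"linear": [-0.0005,0,0],"rot": [0,0,0]}]}}

```text
t: 12.73
eef_pos: [0.4985, -0.0016, 0.0372]
tool_rot: [0.051, 0.705, -0.705, -0.057]
contact_force: [-8.8, 2.0, 9.2]
width: 0.0135
```

```bash
python3 - <<'E'
from w import *
st()
E
```

```text
t 12.73 world [ 0.4985 -0.0016  0.0372] nest [-0.0261  0.0005  0.0372] F [-8.78  2.04  9.2 ] Fx,Fy nest -8.99 0.68 w 0.0135 rot err [-0.03, 0.0, 0.51]
```

Emit:
{"method": "apply_moves", "body": {"series": [{"linear": [-0.0005,0,0],"rot": [0,0,0]},{"linear": [-0.0005,0,0],"rot": [0,0,0]},{"linear": [-0.0005,0,0],"rot": [0,0,0]}]}}

```text
t: 12.98
eef_pos: [0.4999, -0.0019, 0.0372]
tool_rot: [0.051, 0.705, -0.705, -0.057]
contact_force: [-7.9, 1.7, 9.0]
width: 0.013
```

```bash
python3 -c "
from w import *
st()"
```

```text
t 12.98 world [ 0.4999 -0.0019  0.0372] nest [-0.0246  0.0005  0.0372] F [-7.85  1.73  8.98] Fx,Fy nest -8.02 0.52 w 0.013 rot err [-0.04, 0.01, 0.51]
```

Emit:
{"method": "apply_moves", "body": {"series": [{"linear": [-0.0005,0,0],"rot": [0,0,0]},{"linear": [-0.0005,0,0],"rot": [0,0,0]},{"linear": [-0.0005,0,0],"rot": [0,0,0]}]}}

```text
t: 13.23
eef_pos: [0.5014, -0.0021, 0.0371]
tool_rot: [0.051, 0.705, -0.705, -0.057]
contact_force: [-7.9, 2.4, 9.5]
width: 0.0133
```

```bash
python3 -c "
from w import *
st()"
```

```text
t 13.23 world [ 0.5014 -0.0021  0.0371] nest [-0.0231  0.0005  0.0371] F [-7.92  2.38  9.53] Fx,Fy nest -8.19 1.15 w 0.0133 rot err [-0.03, 0.01, 0.52]
```

Emit:
{"method": "apply_moves", "body": {"series": [{"linear": [-0.0005,0,0],"rot": [0,0,0]},{"linear": [-0.0005,0,0],"rot": [0,0,0]}]}}

```text
t: 13.4
eef_pos: [0.5024, -0.0022, 0.0372]
tool_rot: [0.051, 0.705, -0.705, -0.057]
contact_force: [-9.0, 2.6, 8.7]
width: 0.0131
```

```bash
python3 -c "
from w import *
st()"
```

```text
t 13.4 world [ 0.5024 -0.0022  0.0372] nest [-0.0221  0.0005  0.0372] F [-8.96  2.64  8.66] Fx,Fy nest -9.26 1.25 w 0.0131 rot err [-0.03, 0.0, 0.51]
```

Emit:
{"method": "apply_moves", "body": {"series": [{"linear": [-0.0005,0,0],"rot": [0,0,0]},{"linear": [-0.0005,0,0],"rot": [0,0,0]}]}}

```text
t: 13.57
eef_pos: [0.5034, -0.0024, 0.0371]
tool_rot: [0.051, 0.705, -0.705, -0.057]
contact_force: [-8.1, 2.1, 9.8]
width: 0.0127
```

Emit:
{"method": "apply_moves", "body": {"series": [{"linear": [-0.0005,0,0],"rot": [0,0,0]},{"linear": [-0.0005,0,0],"rot": [0,0,0]}]}}

```text
t: 13.73
eef_pos: [0.5043, -0.0025, 0.0371]
tool_rot: [0.051, 0.705, -0.705, -0.057]
contact_force: [-8.3, 2.3, 9.6]
width: 0.0134
```

```bash
python3 -c "
from w import *
st()"
```

```text
t 13.73 world [ 0.5043 -0.0025  0.0371] nest [-0.0202  0.0005  0.0371] F [-8.3   2.26  9.56] Fx,Fy nest -8.55 0.97 w 0.0134 rot err [-0.03, 0.0, 0.52]
```

Emit:
{"method": "apply_moves", "body": {"series": [{"linear": [-0.0005,0,0],"rot": [0,0,0]},{"linear": [-0.0005,0,0],"rot": [0,0,0]}]}}

```text
t: 13.9
eef_pos: [0.5054, -0.0027, 0.0372]
tool_rot: [0.051, 0.705, -0.705, -0.057]
contact_force: [-8.6, 1.7, 10.1]
width: 0.0132
```

Emit:
{"method": "apply_moves", "body": {"series": [{"linear": [-0.0005,0,0],"rot": [0,0,0]}]}}

```text
t: 13.98
eef_pos: [0.5059, -0.0027, 0.0371]
tool_rot: [0.051, 0.705, -0.705, -0.057]
contact_force: [-8.7, 1.4, 9.9]
width: 0.0131
```

```bash
python3 -c "
from w import *
st()"
```

```text
t 13.98 world [ 0.5059 -0.0027  0.0371] nest [-0.0186  0.0005  0.0371] F [-8.66  1.41  9.92] Fx,Fy nest -8.78 0.08 w 0.0131 rot err [-0.03, 0.01, 0.52]
```

Emit:
{"method": "apply_moves", "body": {"series": [{"linear": [-0.0005,0,0],"rot": [0,0,0]},{"linear": [-0.0005,0,0],"rot": [0,0,0]}]}}

```text
t: 14.15
eef_pos: [0.5069, -0.0029, 0.0372]
tool_rot: [0.051, 0.705, -0.705, -0.057]
contact_force: [-8.7, 2.9, 9.7]
width: 0.0131
```

Emit:
{"method": "apply_moves", "body": {"series": [{"linear": [-0.0005,0,0],"rot": [0,0,0]}]}}

```text
t: 14.23
eef_pos: [0.5074, -0.003, 0.0372]
tool_rot: [0.051, 0.705, -0.705, -0.057]
contact_force: [-8.8, 2.1, 9.1]
width: 0.0135
```

```bash
python3 -c "
from w import *
st()"
```

```text
t 14.23 world [ 0.5074 -0.003   0.0372] nest [-0.0171  0.0005  0.0372] F [-8.78  2.11  9.14] Fx,Fy nest -8.99 0.76 w 0.0135 rot err [-0.04, 0.01, 0.51]
```

Emit:
{"method": "apply_moves", "body": {"series": [{"linear": [-0.0005,0,0],"rot": [0,0,0]},{"linear": [-0.0005,0,0],"rot": [0,0,0]}]}}

```text
t: 14.4
eef_pos: [0.5084, -0.0032, 0.0372]
tool_rot: [0.051, 0.705, -0.705, -0.057]
contact_force: [-9.0, 2.5, 9.3]
width: 0.0133
```

Emit:
{"method": "apply_moves", "body": {"series": [{"linear": [-0.0005,0,0],"rot": [0,0,0]}]}}

```text
t: 14.48
eef_pos: [0.5088, -0.0032, 0.0371]
tool_rot: [0.051, 0.705, -0.705, -0.057]
contact_force: [-8.1, 2.4, 10.2]
width: 0.0135
```

```bash
python3 -c "
from w import *
st()"
```

```text
t 14.48 world [ 0.5088 -0.0032  0.0371] nest [-0.0157  0.0005  0.0371] F [-8.09  2.41 10.19] Fx,Fy nest -8.37 1.16 w 0.0135 rot err [-0.04, 0.01, 0.52]
```

Emit:
{"method": "apply_moves", "body": {"series": [{"linear": [-0.0005,0,0],"rot": [0,0,0]},{"linear": [-0.0005,0,0],"rot": [0,0,0]}]}}

```text
t: 14.65
eef_pos: [0.5096, -0.0033, 0.0372]
tool_rot: [0.05, 0.705, -0.705, -0.057]
contact_force: [-9.4, 2.1, 9.8]
width: 0.0134
```

Emit:
{"method": "apply_moves", "body": {"series": [{"linear": [-0.0005,0,0],"rot": [0,0,0]}]}}

```text
t: 14.73
eef_pos: [0.5101, -0.0034, 0.0372]
tool_rot: [0.05, 0.705, -0.705, -0.057]
contact_force: [-9.0, 2.4, 9.7]
width: 0.013
```

```bash
python3 -c "
from w import *
st()
s=bot.camera('scene')
cv2.imwrite('pics/c10.png',cv2.resize(s[160:260,280:380],None,fx=6,fy=6,interpolation=0))"
```

```text
t 14.73 world [ 0.5101 -0.0034  0.0372] nest [-0.0144  0.0005  0.0372] F [-8.99  2.39  9.7 ] Fx,Fy nest -9.25 1.0 w 0.013 rot err [-0.04, 0.01, 0.55]
```

View pics/c10.png

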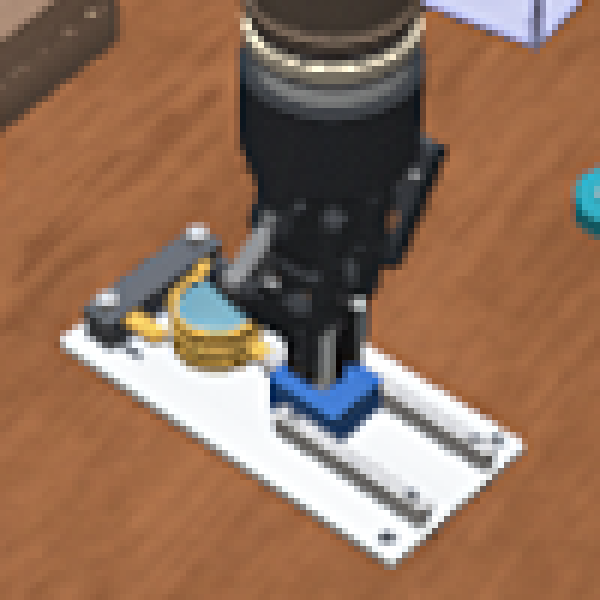

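The cell is close to touching the buttons at crop (160,325), and the push is starting to rise. I'll use smaller steps.

Emit:
{"method": "apply_moves", "body": {"series": [{"linear": [-0.0005,0,0],"rot": [0,0,0]}]}}

```text
t: 14.87
eef_pos: [0.5105, -0.0035, 0.0371]
tool_rot: [0.05, 0.705, -0.705, -0.057]
contact_force: [-9.2, 2.3, 9.7]
width: 0.013
```

Emit:
{"method": "apply_moves", "body": {"series": [{"linear": [-0.0005,0,0],"rot": [0,0,0]}]}}

```text
t: 14.95
eef_pos: [0.5111, -0.0036, 0.0372]
tool_rot: [0.05, 0.705, -0.705, -0.057]
contact_force: [-8.3, 2.6, 9.8]
width: 0.0135
```

```bash
python3 -c "
from w import *
st()"
```

```text
t 14.95 world [ 0.5111 -0.0036  0.0372] nest [-0.0134  0.0005  0.0372] F [-8.31  2.59  9.79] Fx,Fy nest -8.61 1.3 w 0.0135 rot err [-0.04, 0.01, 0.54]
```

Emit:
{"method": "apply_moves", "body": {"series": [{"linear": [-0.0005,0,0],"rot": [0,0,0]}]}}

```text
t: 15.03
eef_pos: [0.5116, -0.0037, 0.0372]
tool_rot: [0.05, 0.705, -0.705, -0.057]
contact_force: [-8.3, 2.3, 9.6]
width: 0.0135
```

Emit:
{"method": "apply_moves", "body": {"series": [{"linear": [-0.0005,0,0],"rot": [0,0,0]}]}}

```text
t: 15.12
eef_pos: [0.512, -0.0037, 0.0372]
tool_rot: [0.05, 0.705, -0.705, -0.057]
contact_force: [-9.7, 2.8, 10.2]
width: 0.0133
```

```bash
python3 -c "
from w import *
st()"
```

```text
t 15.12 world [ 0.512  -0.0037  0.0372] nest [-0.0124  0.0005  0.0372] F [-9.69  2.83 10.17] Fx,Fy nest -10.01 1.32 w 0.0133 rot err [-0.04, 0.01, 0.55]
```

Emit:
{"method": "apply_moves", "body": {"series": [{"linear": [-0.0005,0,0],"rot": [0,0,0]}]}}

```text
t: 15.2
eef_pos: [0.5123, -0.0037, 0.0372]
tool_rot: [0.05, 0.705, -0.705, -0.057]
contact_force: [-9.6, 2.2, 11.1]
width: 0.0134
```

Emit:
{"method": "apply_moves", "body": {"series": [{"linear": [-0.0005,0,0],"rot": [0,0,0]}]}}

```text
t: 15.28
eef_pos: [0.5125, -0.0038, 0.0371]
tool_rot: [0.05, 0.705, -0.705, -0.058]
contact_force: [-9.9, 2.4, 12.0]
width: 0.0134
```

```bash
python3 -c "
from w import *
st()"
```

```text
t 15.28 world [ 0.5125 -0.0038  0.0371] nest [-0.0119  0.0005  0.0371] F [-9.91  2.35 12.  ] Fx,Fy nest -10.15 0.82 w 0.0134 rot err [-0.04, 0.01, 0.62]
```

The post now moves less than commanded and the force is rising, so the cell is reaching home. I'll continue in 0.5 mm rows.

Emit:
{"method": "apply_moves", "body": {"series": [{"linear": [-0.0005,0,0],"rot": [0,0,0]}]}}

```text
t: 15.37
eef_pos: [0.5127, -0.0038, 0.0371]
tool_rot: [0.05, 0.705, -0.705, -0.058]
contact_force: [-10.8, 2.4, 13.0]
width: 0.0131
```

Emit:
{"method": "apply_moves", "body": {"series": [{"linear": [-0.0005,0,0],"rot": [0,0,0]}]}}

```text
t: 15.45
eef_pos: [0.513, -0.0038, 0.0371]
tool_rot: [0.05, 0.705, -0.705, -0.058]
contact_force: [-11.2, 2.7, 13.0]
width: 0.013
```

```bash
python3 -c "
from w import *
st()"
```

```text
t 15.45 world [ 0.513  -0.0038  0.0371] nest [-0.0114  0.0006  0.0371] F [-11.15   2.74  13.  ] Fx,Fy nest -11.44 1.01 w 0.013 rot err [-0.04, 0.01, 0.69]
```

Emit:
{"method": "apply_moves", "body": {"series": [{"linear": [-0.0005,0,0],"rot": [0,0,0]}]}}

```text
t: 15.53
eef_pos: [0.5132, -0.0039, 0.0371]
tool_rot: [0.049, 0.705, -0.705, -0.058]
contact_force: [-11.6, 1.2, 12.2]
width: 0.0131
```

Emit:
{"method": "apply_moves", "body": {"series": [{"linear": [-0.0005,0,0],"rot": [0,0,0]}]}}

```text
t: 15.62
eef_pos: [0.5134, -0.0039, 0.0371]
tool_rot: [0.049, 0.705, -0.705, -0.059]
contact_force: [-12.9, 3.9, 14.1]
width: 0.0134
```

```bash
sed -i 's/np.round(\[p@EX,p@EY,p\[2\]\],4)/np.round([p@EX,p@EY,p[2]],5)/' w.py; python3 -c "
from w import *
st()"
```

```text
t 15.62 world [ 0.5134 -0.0039  0.0371] nest [-0.01101  0.00055  0.03711] F [-12.93   3.88  14.13] Fx,Fy nest -13.37 1.88 w 0.0134 rot err [-0.04, 0.0, 0.77]
```

Emit:
{"method": "apply_moves", "body": {"series": [{"linear": [-0.0005,0,0],"rot": [0,0,0]}]}}

```text
t: 15.7
eef_pos: [0.5136, -0.0039, 0.0371]
tool_rot: [0.049, 0.705, -0.705, -0.059]
contact_force: [-13.2, 4.1, 14.9]
width: 0.0128
```

Emit:
{"method": "apply_moves", "body": {"series": [{"linear": [-0.0005,0,0],"rot": [0,0,0]}]}}

```text
t: 15.78
eef_pos: [0.5138, -0.004, 0.0371]
tool_rot: [0.049, 0.705, -0.705, -0.059]
contact_force: [-13.5, 3.2, 15.7]
width: 0.0132
```

```bash
python3 -c "
from w import *
st()"
```

```text
t 15.78 world [ 0.5138 -0.004   0.0371] nest [-0.01058  0.00053  0.03709] F [-13.55   3.22  15.71] Fx,Fy nest -13.88 1.13 w 0.0132 rot err [-0.04, 0.0, 0.84]
```

Emit:
{"method": "apply_moves", "body": {"series": [{"linear": [-0.0005,0,0],"rot": [0,0,0]}]}}

```text
t: 15.87
eef_pos: [0.514, -0.004, 0.0371]
tool_rot: [0.048, 0.705, -0.705, -0.059]
contact_force: [-13.0, 3.8, 15.6]
width: 0.013
```

Emit:
{"method": "apply_moves", "body": {"series": [{"linear": [-0.0005,0,0],"rot": [0,0,0]}]}}

```text
t: 15.95
eef_pos: [0.5143, -0.004, 0.0371]
tool_rot: [0.048, 0.705, -0.705, -0.059]
contact_force: [-14.2, 3.3, 17.3]
width: 0.0134
```

```bash
python3 -c "
from w import *
st()"
```

```text
t 15.95 world [ 0.5143 -0.004   0.0371] nest [-0.01012  0.00053  0.03708] F [-14.23   3.33  17.31] Fx,Fy nest -14.58 1.13 w 0.0134 rot err [-0.04, 0.01, 0.91]
```

Emit:
{"method": "apply_moves", "body": {"series": [{"linear": [-0.0005,0,0],"rot": [0,0,0]}]}}

```text
t: 16.03
eef_pos: [0.5145, -0.0041, 0.0371]
tool_rot: [0.048, 0.705, -0.705, -0.06]
contact_force: [-15.5, 3.7, 16.8]
width: 0.0131
```

Emit:
{"method": "apply_moves", "body": {"series": [{"linear": [-0.0005,0,0],"rot": [0,0,0]}]}}

```text
t: 16.12
eef_pos: [0.5147, -0.0041, 0.0371]
tool_rot: [0.048, 0.705, -0.705, -0.06]
contact_force: [-15.9, 4.0, 17.8]
width: 0.0135
```

```bash
python3 -c "
from w import *
st()"
```

```text
t 16.12 world [ 0.5147 -0.0041  0.0371] nest [-0.00974  0.00054  0.03705] F [-15.87   4.03  17.84] Fx,Fy nest -16.29 1.57 w 0.0135 rot err [-0.05, 0.0, 0.99]
```

The push is now 15.5–16.3 N while sliding, which puts about 7 N on the cell. I'll unload the arm partway before releasing.

Emit:
{"method": "apply_moves", "body": {"series": [{"linear": [0.001,0,0],"rot": [0,0,0]},{"linear": [0.001,0,0],"rot": [0,0,0]},{"linear": [0,0,0],"rot": [0,0,0]}]}}

```text
t: 16.37
eef_pos: [0.5147, -0.0041, 0.0371]
tool_rot: [0.05, 0.705, -0.705, -0.058]
contact_force: [-11.2, 2.2, 11.7]
width: 0.0131
```

```bash
python3 -c "
from w import *
st()"
```

```text
t 16.37 world [ 0.5147 -0.0041  0.0371] nest [-0.00967  0.00054  0.03709] F [-11.15   2.16  11.72] Fx,Fy nest -11.35 0.45 w 0.0131 rot err [-0.04, -0.0, 0.7]
```

Emit:
{"method": "apply_moves", "body": {"series": [{"linear": [0.001,0,0],"rot": [0,0,0]},{"linear": [0.001,0,0],"rot": [0,0,0]},{"linear": [0.0005,0,0],"rot": [0,0,0]},{"linear": [0,0,0],"rot": [0,0,0]}]}}

```text
t: 16.7
eef_pos: [0.5147, -0.0041, 0.0371]
tool_rot: [0.051, 0.705, -0.705, -0.056]
contact_force: [-5.5, 1.6, 5.2]
width: 0.0131
```

```bash
python3 -c "
from w import *
st()"
```

```text
t 16.7 world [ 0.5147 -0.0041  0.0371] nest [-0.00969  0.00055  0.0371 ] F [-5.5   1.55  5.16] Fx,Fy nest -5.67 0.7 w 0.0131 rot err [-0.03, -0.0, 0.39]
```

Emit:
{"method": "apply_moves", "body": {"series": [{"linear": [0.001,0,0],"rot": [0,0,0]},{"linear": [0,0,0],"rot": [0,0,0]}]}}

```text
t: 16.87
eef_pos: [0.5147, -0.0041, 0.0371]
tool_rot: [-0.052, -0.705, 0.705, 0.055]
contact_force: [-4.2, 1.5, 4.8]
width: 0.0137
```

Emit:
{"method": "apply_moves", "body": {"series": [{"linear": [0,0,0],"rot": [0,0,0]},{"linear": [0,0,0],"rot": [0,0,0]},{"linear": [0,0,0],"rot": [0,0,0]},{"linear": [0,0,0],"rot": [0,0,0]},{"linear": [0,0,0],"rot": [0,0,0]}], "hand": 0.6}}

```text
t: 17.28
eef_pos: [0.5175, -0.0045, 0.0377]
tool_rot: [-0.054, -0.705, 0.705, 0.053]
contact_force: [0.1, -0.1, -0.5]
width: 0.0514
```

```bash
python3 -c "
from w import *
st()
s=bot.camera('scene')
cv2.imwrite('pics/c11.png',cv2.resize(s[160:260,280:380],None,fx=6,fy=6,interpolation=0))"
```

```text
t 17.28 world [ 0.5175 -0.0045  0.0377] nest [-0.00684  0.00058  0.03771] F [ 0.13 -0.13 -0.47] Fx,Fy nest 0.14 -0.11 w 0.0514 rot err [-0.0, -0.01, -0.06]
```

View pics/c11.png

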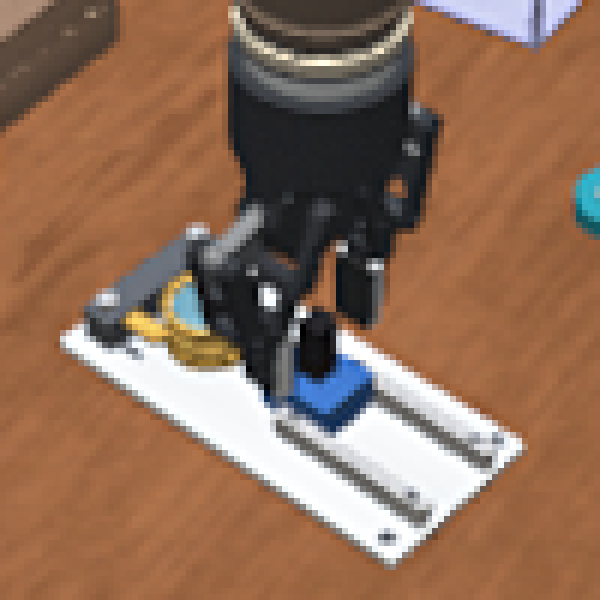

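Released. Retreating straight up, then aside for a clear check.

Emit:
{"method": "apply_moves", "body": {"series": [{"linear": [0,-0.015,0],"rot": [0,0,0]},{"linear": [0,-0.03,0],"rot": [0,0,0]},{"linear": [0,-0.035,0],"rot": [0,0,0]},{"linear": [0,-0.035,0],"rot": [0,0,0]},{"linear": [0,-0.03,0],"rot": [0,0,0]},{"linear": [0.03,-0.02,-0.02],"rot": [0,0,0]},{"linear": [0.035,0,-0.035],"rot": [0,0,0]},{"linear": [0.035,0,-0.035],"rot": [0,0,0]},{"linear": [0.03,0,-0.035],"rot": [0,0,0]},{"linear": [0,0,-0.035],"rot": [0,0,0]}]}}

```text
t: 18.17
eef_pos: [0.4186, 0.1576, 0.2016]
tool_rot: [-0.052, -0.705, 0.706, 0.056]
contact_force: [0.7, 1.0, -0.6]
width: 0.0513
```

Emit:
{"method": "apply_moves", "body": {"series": [{"linear": [0,0,-0.035],"rot": [0,0,0]},{"linear": [0,0,-0.035],"rot": [0,0,0]},{"linear": [0,0,-0.02],"rot": [0,0,0]},{"linear": [0,0,0],"rot": [0,0,0]},{"linear": [0,0,0],"rot": [0,0,0]}]}}

```text
t: 18.58
eef_pos: [0.4378, 0.2468, 0.2024]
tool_rot: [-0.053, -0.705, 0.705, 0.053]
contact_force: [-0.6, 0.9, -0.1]
width: 0.0514
```

```bash
python3 - <<'E'
from w import *
st()
s=bot.camera("scene");t=bot.camera("top")
cv2.imwrite("pics/s12.png",s);cv2.imwrite("pics/t12.png",t)
crop(s,285,190,370,260,9,"pics/c12.png");crop(t,270,170,340,245,8,"pics/d12.png")
E
```

```text
t 18.58 world [0.4378 0.2468 0.2024] nest [-0.12378  0.23684  0.20245] F [-0.57  0.9  -0.11] Fx,Fy nest -0.7 0.8 w 0.0514 rot err [-0.04, 0.14, 0.0]
```

View pics/c12.png

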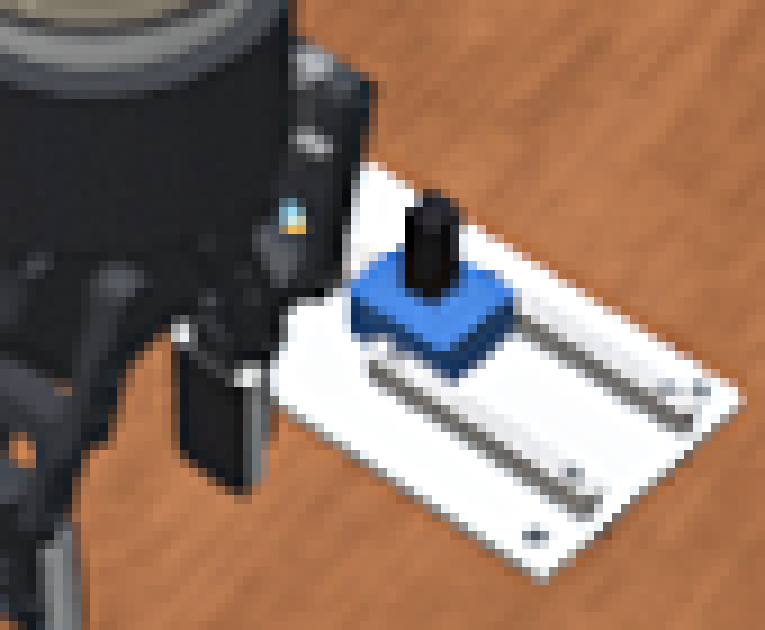

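View pics/d12.png

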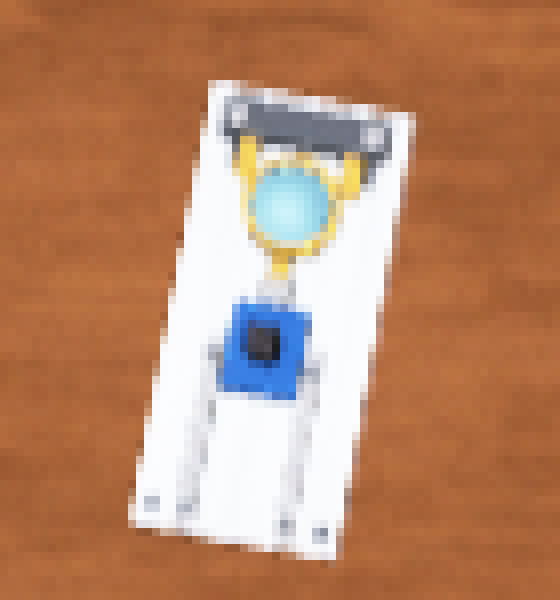

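View pics/s12.png

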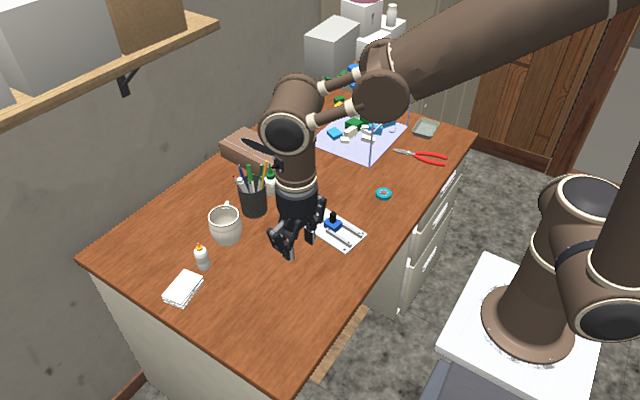

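The top view shows the cell against both buttons at crop (250,165) and (350,185), with the nose touching it. I'll do a numeric check from the top camera.

```bash
python3 - <<'E'
from w import *
a=cv2.imread("pics/top0.png");t=cv2.imread("pics/t12.png")
def blob(im,box,f):
    x0,y0,x1,y1=box;g=cv2.resize(im[y0:y1,x0:x1],None,fx=8,fy=8,interpolation=cv2.INTER_CUBIC);h=cv2.cvtColor(g,cv2.COLOR_BGR2HSV)
    c=max(cv2.findContours(f(h).astype(np.uint8)*255,0,1)[0],key=cv2.contourArea);M=cv2.moments(c)
    return (np.array([M['m10'],M['m01']])/M['m00']+.5)/8-.5+[x0,y0]
def nest(P):
    d=P[:2]-np.array([.52306,-.00699]);return ((d@EX[:2])*1000).round(1),((d@EY[:2])*1000).round(1)
dark=lambda h:h[...,2]<90
gl=lambda h:(h[...,0]>80)&(h[...,0]<105)&(h[...,1]>40)&(h[...,1]<140)
print("post before",nest(onplane("top",blob(a,(290,215,312,240),dark),.062)),"after",nest(onplane("top",blob(t,(290,203,312,220),dark),.062)))
print("cell",nest(onplane("top",blob(t,(296,186,316,204),gl),.031)))
te=lambda h:(h[...,0]>80)&(h[...,0]<105)&(h[...,1]>120)
print("tape",blob(a,(345,215,375,245),te),blob(t,(345,215,375,245),te))
print("image diff right of nest",cv2.absdiff(a,t)[:,350:480][80:262].max())
st()
E
```

```text
post before (np.float64(-57.9), np.float64(-0.7)) after (np.float64(-10.5), np.float64(-1.1))
cell (np.float64(55.7), np.float64(0.5))
tape [358.8847441  229.37570968] [358.88549796 229.37459028]
image diff right of nest 9
t 18.68 world [0.4375 0.2453 0.2022] nest [-0.12382  0.2353   0.20221] F [-0.03 -0.36 -0.43] Fx,Fy nest 0.03 -0.36 w 0.0512 rot err [-0.07, -0.01, 0.04]
```

```bash
python3 -c "
from rig import bot
print(bot.close_job())"
```

```text
the job is handed in; nothing more can be done
None
```

The lens cell is seated against both buttons with about 7 N on it, and I handed the job in at about 18.7 s of the 58 s allowed.

**What I did:**
- I stood the cell flat on the nest plate near nest x = 26 mm and released it.
- I gripped the black post and pushed the carriage slowly. The push held at about 8.8 N, then began to rise with the carriage near x = -12 mm.
- I stopped when the sliding push read 15.9 to 16.3 N.
- I took most of the load off the arm, let go, and moved clear.

**Last checks:**
- **Position:** The top view shows the cell against both buttons with the nose touching it. The cell measures x = 55.7 mm, y = 0.5 mm, so the seat is about 6 mm further out than nominal.
- **Bystanders:** The tape has not moved, and the top picture shows no change on the tape and pliers side of the nest. I did not measure the glue and oil bottles; the last scene picture shows the glue bottle and pen cup standing, with the oil bottle mostly hidden by the arm.
- **Contact:** The robot touches nothing, with the force at zero within noise.

**Where checks disagreed:**
- **Cameras:** The two cameras differ by about 2 mm, so I averaged them.
- **Nose compression:** The camera suggests about 0.8 mm (only good to about 1 mm), where 7 N needs about 1.75 mm.
- **Force slope:** The push rose by about 2 to 3 N per mm of hand travel, not 4. I put this down to give in the grip, so I relied on the force reading instead.
- **Side view:** The arm hid the cell from the scene camera at the end, so only the top view confirms the seating.

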